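Make up two sample-preparation kits for the ultrasonic processor

ROBOT

A 6-joint arm with a two-finger parallel gripper is mounted at the origin on the work surface. World frame = base frame: x ahead of the robot, y to its left, z up, the work surface at z = 0. Lengths are in m, angles in rad, forces in N, time in s.
With the tool pointing down it reaches from about 0.25 to 0.85 m from the base axis. Payload 12.5 kg.
Tool frame: the origin (TCP) lies midway between the tips of the shut fingers; the grasp point (between the pads) lies 19 mm behind it (manip.tcp_to_grasp is the distance from the TCP to the grasp point, in m); z points along the fingers, y is the line along which they close (so a half turn about z gives the same grasp; the last joint's range is limited). The gripper opens to 93 mm and grips with 3 to 60 N. Pads are 15 mm wide; open, the fingers measure 128 mm over their backs; the gripper's body (75 mm by 188 mm) begins 65 mm behind the grasp point.
Start: joints at [1.107, 0.351, 1.652, -0, 1.139, -0.085], TCP at [0.203, 0.511, 0.219] pointing down, gripper open.
Joint ranges: [-2.75, 2.75], [-0.79, 2.1], [0.01, 2.65], [-1.57, 4.71], [0.07, 3.14], [-2.87, 2.87]. Speed limits (rad/s): [2.22, 2.22, 2.79, 3.14, 3.14, 3.14].

INTERFACE

Orientations are given as a rotation vector (axis times angle).
In Python, from plant import telemetry, eyes, manip, models gives the robot as it stands.
- The arm moves only by the tool drive_tool, never from a script. Its argument "targets" is a list of rows, each a list of 4 numbers: the shift along the tool's x, y, z normalised to -1 to 1, where 1 is 0.5 m, then the turn about the tool's z normalised to -1 to 1, where 1 is pi/4 rad. A call has 1 to 12 rows; each row is the pose to reach, as a shift and turn from the pose commanded when the call began, along the tool's axes at that moment; what a row does not reach only later rows make up. A row lasts 1/10 s, in which the tool goes at most 50 mm and 8.59 degrees, less where a joint would pass 70% of its speed; a pose out of reach is approached as far as the arm can. A call with a number of a shift or a turn outside -1 to 1 is refused whole. A call with a gripper value outside its range is refused whole. "jaw" is the opening, from 0 (shut) to 1 (fully open), set as the call begins (left out, the last holds). The fingers move at their own pace and stop on an object; the grip force is fixed at half the most. Time passes only in rows, so rows that repeat a pose let the fingers close. It gives the time, the measured TCP pose, the force, the opening and the grip force at its end, in the units of the state.
- telemetry.sense(): the state, without advancing time (a new reading comes with each control period).
- eyes.grab_frame(name): name is "scene" or "top" or "wrist"; returns a dict with "color" (400x640x3 uint8, blue, green, red), "camera_matrix" (3x3 intrinsics, pixels), "position" and "orientation" of the camera in the world; the wrist camera has in their place "hand_eye" (4x4, takes a point from camera to tool coordinates, whose origin is the TCP and whose axes are the flange's). Camera axes: x right, y down, z forward; pixel columns grow to the right and rows downward; lengths in m; the calibration is good to about 2 mm. A picture is of the moment at which its call begins: read the wrist's pose just before it. There is no depth.
- manip.job_done(): hands the job in; it is judged then, once.
Trained networks look in a picture, given as the dict that the camera call returned (one of the last four; its "shot" number tells which), for a name from the list of things; names that differ only in an ending like _2 or _b are one class to them, and where a whole thing is asked for, a point or a joint stands for the part that bears it (a point fixed in the world has none). Each returns a list of dicts, best first, with "confidence" (0 to 1); they miss things now and then, are a little off and sometimes report something else, mostly with a low value. They report only what shows in the picture. A call takes as long as a camera call. They do not tell look-alikes from the thing itself.
- models.spot_in(picture, label): "centre" ([column, row] as shares, 0 to 1, of the picture: columns of its width, rows of its height, amid what is visible of it).
- models.landmark_of(picture, label): "centre" ([column, row] as shares, 0 to 1, of the picture: columns of its width, rows of its height: a listed point, or the origin of a listed thing).
The state is a dict: "time": time; "q": joint angles; "qvel": joint speeds; "tau": joint torques, N m; "position": TCP position; "tcp_rot": TCP orientation; "force": force on the tool from outside, world axes, zero at the start; "torque": the same for the moment, N m; "opening": finger opening in m; "grip_force": force on a finger pad.
Only numpy, scipy, OpenCV 4.12 (cv2) and the standard library are available. Lean on these libraries where they do the work, as an engineer would, in place of code of your own. Each camera call takes 0.05 s, during which the arm holds its last target. There are 200 camera calls.

TASK

Make up the two kits for the ultrasonic processor: into the blue tray go the steel horn, snapped forward out of its sprung clip, and the white-capped jar; into the yellow tray go the metal beaker and the black-capped jar. Set each thing down gently, not dropped, upright on the tray floor in a compartment of its own (either one of its tray). Leave the red-capped jar where it stands, and tip nothing over.

Things in the scene. Friction and masses are not known exactly. Their poses are not given: they have to be found in the camera images.
- horn: bright steel ultrasonic horn standing on its broad end: foot 40 mm across and 25 mm high, then a plain round stem 18 mm across up to 105 mm; about 0.22 kg; origin at the centre of its underside, z up the stem. It starts on the stand's base plate with its stem in the clip
- stand: fixed grey stand: base plate 95 (x) x 70 (y) x 6 mm, rear post (+x) with a black sprung C clip, open to its own -x. Origin at table height under the stem's axis. The clip (top of the stand) spans heights 42 to 54 mm, 15 mm to either side. Grip above it, across the stand's y, and pull level along its -x: slippery jaws yield at 5 to 9 N; free after 25 mm. The foot stops it lifting out
- jar_white: amber glass jar, 52 mm across (straight-sided to 42 mm up) and 75 mm tall, with a white screw cap 47 mm across on its top 16 mm and a paper label band; about 0.16 kg, upright on the table; origin at the centre of its underside, z up its axis
- jar_black: amber glass jar, 52 mm across (straight-sided to 42 mm up) and 75 mm tall, with a black screw cap 47 mm across on its top 16 mm and a paper label band; about 0.16 kg, upright on the table; origin at the centre of its underside, z up its axis
- jar_red: amber glass jar, 52 mm across (straight-sided to 42 mm up) and 75 mm tall, with a red screw cap 47 mm across on its top 16 mm and a paper label band; about 0.16 kg, upright on the table; origin at the centre of its underside, z up its axis; it belongs to neither kit and stays (up to 30 mm of shift is forgiven)
- beaker: open cylindrical metal beaker, 54 mm across and 75 mm tall, wall 3 mm, about 0.15 kg, upright on the table; origin at the centre of its underside, z up its axis
- tray_blue: blue plastic kit tray, fixed to the table, 90 (x) x 175 (y) x 25 mm high, walls and floor 5 mm; one 5 mm thick divider across its middle makes two compartments, each 80 x 80 mm inside, centred 42.5 mm to either side of the origin along the tray's own y; origin at the centre of its underside, the floor 5 mm above it
- tray_yellow: yellow plastic kit tray, fixed to the table, 90 (x) x 175 (y) x 25 mm high, walls and floor 5 mm; one 5 mm thick divider across its middle makes two compartments, each 80 x 80 mm inside, centred 42.5 mm to either side of the origin along the tray's own y; origin at the centre of its underside, the floor 5 mm above it
Things that resemble listed ones, but are neither listed nor needed, are in the scene too. Several things look just like the tray_yellow: the one meant starts farthest from the robot's base.

How it is judged:
By the outcome, as a careful person would: the job done as asked, in the order asked, and still so for the second after the job is handed in, with the robot touching nothing.
It also fails if it takes over 112 s, if anything falls off the work surface, if the arm or the gripper's body presses on something with over 40 N, if the wrist force passes 120 N, or if a joint passes its speed limit or range.

## Working session

There is one attempt and no reset: what is moved stays moved. The work goes in short steps, Python scripts to look and compute and a tool call to move; the robot and the scene stay as the last step left them, time stands still between calls to the robot, and variables do not carry over. Pictures are saved under pics/ and viewed, at most 14 in all, crops included, and the job is handed in when it is done.

Besides the shell and the picture viewer there is one more tool, called as name([rows], argument=value, ...), one row to a line, values as JSON. drive_tool: Moves the arm, as the interface text tells. Scaled input: -1 to 1 covers 0.5 m each way for a shift and pi/4 rad each way for a turn. Its arguments: {"type":"object","properties":{"targets":{"type":"array","items":{"type":"array","items":{"type":"number","minimum":-1,"maximum":1}}},"jaw":{"type":"number"}},"required":["targets"]}

```bash
mkdir -p pics; ls; cat > h.py <<'E'
import numpy as np, cv2
from scipy.spatial.transform import Rotation as R
from plant import telemetry, eyes, manip, models
def rot(o):
    o=np.array(o,float)
    if o.shape==(3,3): return o
    return R.from_rotvec(o).as_matrix() if o.size==3 else R.from_quat(o).as_matrix()
def cam(p,s=None):
    if 'hand_eye' in p:
        T=np.eye(4);T[:3,:3]=rot(s['tcp_rot']);T[:3,3]=s['position'];T=T@np.array(p['hand_eye']);return T[:3,:3],T[:3,3]
    return rot(p['orientation']),np.array(p['position'])
def toworld(p,uv,z,s=None):
    Rm,t=cam(p,s);K=np.array(p['camera_matrix'])
    d=Rm@np.linalg.inv(K)@np.array([uv[0],uv[1],1.]);return t+d*(z-t[2])/d[2]
def proj(p,X,s=None):
    Rm,t=cam(p,s);K=np.array(p['camera_matrix']);c=K@(Rm.T@(np.array(X)-t));return c[:2]/c[2]
E
python3 - <<'E'
from h import *
s=telemetry.sense();print({k:np.round(v,3).tolist() for k,v in s.items() if k in('time','position','tcp_rot','force')})
for n in('top','scene'):
    p=eyes.grab_frame(n);cv2.imwrite(f'pics/{n}0.png',p['color'])
    print(n,np.round(p['position'],3),np.round(p['orientation'],3).tolist(),p['camera_matrix'])
    for l in('horn','stand','jar_white','jar_black','jar_red','beaker','tray_blue','tray_yellow'):
        for d in models.landmark_of(p,l)[:4]:
            uv=np.array(d['centre'])*[640,400];print(l,round(d['confidence'],2),uv.round(),toworld(p,uv,0.006 if l=='horn' else 0).round(3)[:2])
E
```

```text
pics
{'time': 0.0, 'position': [0.203, 0.511, 0.218], 'tcp_rot': [-0.591, -3.085, 0.002], 'force': [0.398, -1.115, 0.512]}
top [0.32  0.016 0.874] [-2.121, 2.111, -0.221] [[453.28310014   0.         322.17254751]
 [  0.         453.28310014 200.97917613]
 [  0.           0.           1.        ]]
horn 0.57 [334. 222.] [ 0.458 -0.011]
stand 0.77 [331. 219.] [ 0.465 -0.004]
jar_white 0.84 [358. 126.] [ 0.658 -0.059]
jar_white 0.45 [299. 131.] [0.646 0.061]
jar_black 0.6 [429. 145.] [ 0.618 -0.203]
jar_red 0.89 [303. 133.] [0.642 0.053]
tray_blue 0.8 [196. 219.] [0.464 0.258]
tray_yellow 0.8 [463. 208.] [ 0.488 -0.263]
tray_yellow 0.61 [455. 305.] [ 0.303 -0.238]
scene [ 1.036 -0.224  0.633] [-2.007, -1.406, 0.546] [[405.66782253   0.         316.59610691]
 [  0.         405.66782253 194.13059484]
 [  0.           0.           1.        ]]
horn 0.52 [315. 192.] [ 0.471 -0.007]
stand 0.73 [318. 192.] [0.468 0.001]
jar_white 0.65 [323. 265.] [ 0.647 -0.056]
jar_black 0.56 [417. 167.] [0.468 0.248]
jar_red 0.92 [376. 249.] [0.647 0.053]
beaker 0.86 [445. 222.] [0.632 0.217]
tray_blue 0.83 [421. 166.] [0.468 0.258]
tray_yellow 0.76 [195. 169.] [ 0.304 -0.236]
tray_yellow 0.57 [198. 233.] [ 0.494 -0.26 ]
```

View pics/top0.png

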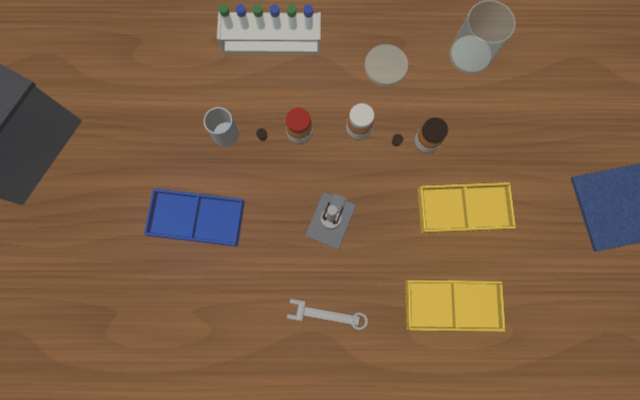

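View pics/scene0.png

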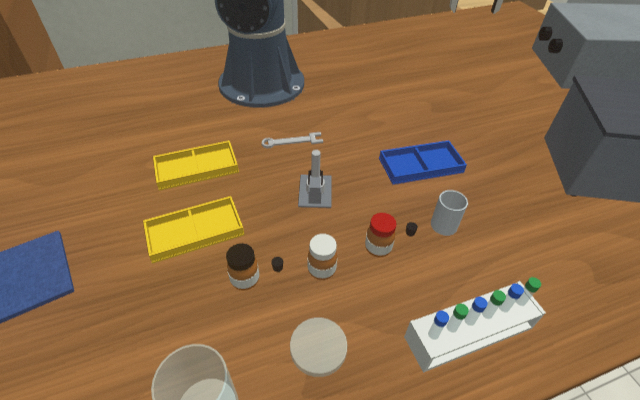

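Both views agree: the stand with the horn is mid-scene at top (331,219). The blue tray is at (195,217), and the far yellow tray is at (466,208), with its look-alike at (455,305). The beaker is at (222,127), and the red, white and black jars are at (299,125), (361,120) and (432,134). Small black stoppers lie at (262,134) and (397,140).

```bash
python3 - <<'E'
from h import *
p=eyes.grab_frame('top');im=p['color'];hsv=cv2.cvtColor(im,cv2.COLOR_BGR2HSV)
def blobs(m,x0,x1,y0,y1):
    k=np.zeros_like(m);k[y0:y1,x0:x1]=m[y0:y1,x0:x1]
    c=max(cv2.findContours(k,0,1)[0],key=cv2.contourArea);return c
for n,m,b in(('blue',cv2.inRange(hsv,(105,120,40),(130,255,255)),(130,260,175,260)),('yel',cv2.inRange(hsv,(20,140,90),(35,255,255)),(400,530,170,250))):
    c=blobs(m,*b);w=np.array([toworld(p,q,0.025)[:2] for q in c[:,0,:]],np.float32)
    r=cv2.minAreaRect(w);print(n,r, cv2.boundingRect(c))
for n,m,b,z in(('red',cv2.inRange(hsv,(0,170,60),(4,255,255))|cv2.inRange(hsv,(170,150,60),(180,255,255)),(280,320,100,145),.075),('white',cv2.inRange(hsv,(0,0,170),(180,50,255)),(340,380,95,125),.075),('black',cv2.inRange(hsv,(0,0,0),(180,255,62)),(412,455,110,147),.075)):
    c=blobs(m,*b);(u,v),rr=cv2.minEnclosingCircle(c);print(n,(u,v),rr,toworld(p,(u,v),z).round(4))
a=cv2.resize(im[185:255,295:370],None,fx=8,fy=8,interpolation=cv2.INTER_CUBIC)
b=cv2.resize(im[95:165,195:265],None,fx=3,fy=3,interpolation=cv2.INTER_CUBIC)
o=np.zeros((560,800,3),np.uint8);o[:,:600]=a;o[:210,600-10:800]=b[:,:210] 
cv2.imwrite('pics/c1.png',o)
E
```

```text
blue ((0.46453434228897095, 0.2566559910774231), (0.1738753467798233, 0.08920533210039139), 83.4589614868164) (145, 189, 97, 57)
yel ((0.48570460081100464, -0.2619937062263489), (0.09300199151039124, 0.18008853495121002), 2.62013578414917) (418, 182, 98, 52)
red (297.6856994628906, 119.13571166992188) 11.740887641906738 [0.6416 0.0594 0.075 ]
white (361.4071044921875, 114.36338806152344) 11.7079496383667 [ 0.6519 -0.0599  0.075 ]
black (434.4473571777344, 129.92105102539062) 12.619894981384277 [ 0.6219 -0.1957  0.075 ]
```

View pics/c1.png

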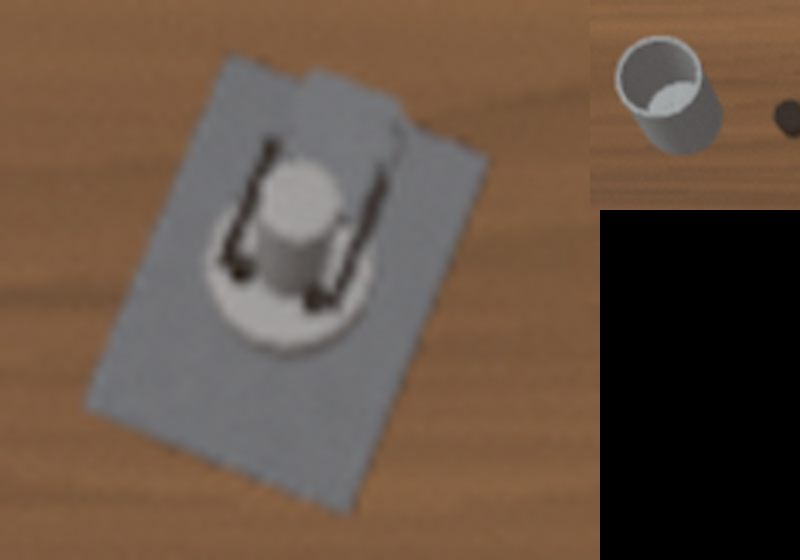

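The crop shows the plate corners at (235,57), (487,157), (350,512) and (88,405), the horn top at (300,200) and the beaker rim centre at (659,76). The clip opens down-left.

```bash
cat >> h.py <<'E'
def go(x,y,z,yaw=None):
    """row needed; yaw = world angle (deg) of finger-closing line"""
    s=telemetry.sense();Rm=rot(s['tcp_rot']);d=Rm.T@(np.array([x,y,z])-s['position'])
    a=np.degrees(np.arctan2(Rm[1,1],Rm[0,1]));t=0
    if yaw is not None: t=-((yaw-a+90)%180-90)
    print('pos',np.round(s['position'],4),'fing',a.round(2),'q6',round(s['q'][5],2),'row',(d/0.5).round(4).tolist(),'turn',round(t/45,3),'(or',round((t-np.sign(t)*180)/45,3),') F',np.round(s['force'],1),'t',s['time'])
E
python3 - <<'E'
from h import *
p=eyes.grab_frame('top')
c=[toworld(p,(295+u/8-.4,185+v/8-.4),.006)[:2] for u,v in((235,57),(487,157),(350,512),(88,405))]
A,B,C,D=c;print(np.round(c,4));f=lambda v:np.degrees(np.arctan2(v[1],v[0]))
print('x dir',f(A-D),f(B-C),'y dir',f(A-B),f(D-C),np.linalg.norm(A-D),np.linalg.norm(A-B))
h=toworld(p,(295+300/8-.4,185+200/8-.4),.105);print('horn',h)
print('beaker',toworld(p,(217.7,120),.075))
s=telemetry.sense();print(rot(s['tcp_rot']).round(3))
go(h[0],h[1],.2,(f(A-B)+f(D-C))/2)
q=eyes.grab_frame('wrist');print(np.array(q['hand_eye']).round(3),q['camera_matrix'])
E
```

```text
[[ 0.5184  0.0092]
 [ 0.4937 -0.0524]
 [ 0.4069 -0.0187]
 [ 0.4323  0.0443]]
x dir -22.16413929962435 -21.218271486369584 y dir 68.15738772273235 68.01752319367094 0.0929658779554141 0.06640629136265304
horn [ 0.46426834 -0.00418205  0.105     ]
beaker [0.63896041 0.20870618 0.075     ]
[[-0.929  0.37   0.   ]
 [ 0.37   0.929  0.   ]
 [ 0.     0.    -1.   ]]
pos [0.2034 0.511  0.2187] fing 68.3 q6 -0.08 row [-0.8659, -0.7644, 0.0372] turn 0.005 (or -3.995 ) F [0.2 0.3 0.5] t 1.0
[[ 0.    -0.965 -0.264  0.073]
 [ 1.     0.    -0.001 -0.001]
 [ 0.001 -0.264  0.965 -0.166]
 [ 0.     0.     0.     1.   ]] [[296.76444049   0.         320.10713295]
 [  0.         296.76444049 203.01345179]
 [  0.           0.           1.        ]]
```

drive_tool([
  [-0.866,-0.764,0.037,0],
  [-0.866,-0.764,0.037,0],
  [-0.866,-0.764,0.037,0],
  [-0.866,-0.764,0.037,0],
  [-0.866,-0.764,0.037,0],
  [-0.866,-0.764,0.037,0],
  [-0.866,-0.764,0.037,0],
  [-0.866,-0.764,0.037,0],
  [-0.866,-0.764,0.037,0],
  [-0.866,-0.764,0.037,0],
  [-0.866,-0.764,0.037,0],
  [-0.866,-0.764,0.037,0],
], jaw=0.5)

```text
time: 2.25
position: [0.4655, -0.0071, 0.2002]
tcp_rot: [0.595, 3.084, -0.0]
force: [0.9, 0.8, 0.5]
opening: 0.0464
grip_force: 0.0
```

drive_tool([
  [0,0,0,0],
  [0,0,0,0],
  [0,0,0,0],
  [0,0,0,0],
])

```text
time: 2.65
position: [0.4641, -0.0031, 0.2003]
tcp_rot: [0.589, 3.086, 0.0]
force: [-0.1, 0.2, 0.5]
opening: 0.0466
grip_force: 0.0
```

```bash
python3 - <<'E'
from h import *
s=telemetry.sense();q=eyes.grab_frame('wrist');cv2.imwrite('pics/w1.png',q['color'])
print(proj(q,(.4643,-.0042,.105),s),proj(q,(.4643,-.0042,.031),s))
go(.4643,-.0042,.066,68.1)
E
```

```text
[320.38531252 205.03654432] [320.38103848 187.72228999]
pos [ 0.4641 -0.0031  0.2003] fing 68.38 q6 -1.3 row [-0.001, -0.0019, 0.2686] turn 0.006 (or -3.994 ) F [ 0.4 -0.   0.8] t 2.7
```

View pics/w1.png

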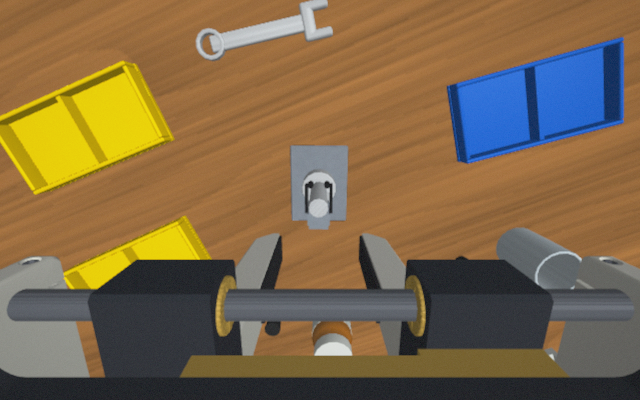

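The wrist view shows the horn top at (318,208), about 2 mm from the prediction, and the plate square to the image. The pull direction is tool +x.

drive_tool([
  [-0.003,-0.005,0.1,0],
  [-0.003,-0.005,0.18,0],
  [-0.003,-0.005,0.23,0],
  [-0.003,-0.005,0.268,0],
  [-0.003,-0.005,0.268,0],
  [-0.003,-0.005,0.268,0],
  [-0.003,-0.005,0.268,0],
])

```text
time: 3.4
position: [0.4655, -0.0067, 0.0673]
tcp_rot: [0.59, 3.084, 0.0]
force: [-0.3, 0.3, 0.8]
opening: 0.0464
grip_force: 0.0
```

drive_tool([
  [0,0,0,0],
  [0,0,0,0],
  [0,0,0,0],
  [0,0,0,0],
  [0,0,0,0],
  [0,0,0,0],
  [0,0,0,0],
  [0,0,0,0],
], jaw=0)

```text
time: 4.2
position: [0.4651, -0.0069, 0.0662]
tcp_rot: [0.591, 3.085, 0.0]
force: [2.0, 0.8, 0.4]
opening: 0.0176
grip_force: 30.0
```

drive_tool([
  [0.008,0,0,0],
  [0.016,0,0,0],
  [0.024,0,0,0],
  [0.032,0,0,0],
  [0.04,0,0,0],
  [0.048,0,0,0],
  [0.056,0,0,0],
  [0.064,0,0,0],
  [0.072,0,0,0],
  [0.08,0,0,0],
  [0.08,0,0,0],
])

```text
time: 5.3
position: [0.4272, 0.0081, 0.0662]
tcp_rot: [-0.591, -3.085, 0.0]
force: [1.1, -0.2, 3.0]
opening: 0.0173
grip_force: 30.0
```

```bash
python3 - <<'E'
from h import *
# blue tray frame: from rect fit, long axis
p=eyes.grab_frame('top')
go(.45,.2,.1,68)
print(telemetry.sense()['opening'])
cv2.imwrite('pics/t2.png',p['color'][90:330,130:530])
E
```

```text
pos [0.4273 0.008  0.0662] fing 68.3 q6 -1.28 row [0.0999, 0.3735, -0.0677] turn 0.007 (or -3.993 ) F [-0.1  0.5  4.6] t 5.35
0.017598369701986576
```

View pics/t2.png

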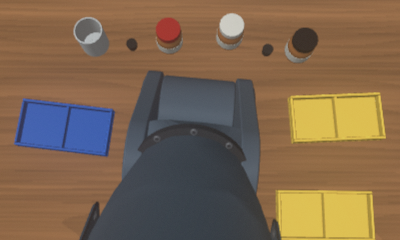

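drive_tool([
  [0,0,-0.04,0],
  [0,0,-0.1,0],
  [0,0,-0.14,0],
  [0.015,0.06,-0.15,0],
  [0.035,0.14,-0.15,0],
  [0.055,0.23,-0.15,0],
  [0.075,0.32,-0.15,0],
  [0.095,0.41,-0.15,0],
  [0.115,0.49,-0.15,0],
  [0.13,0.55,-0.15,0],
  [0.136,0.573,-0.15,0],
  [0.136,0.573,-0.15,0],
])

```text
time: 6.55
position: [0.4697, 0.2997, 0.1403]
tcp_rot: [-0.589, -3.084, 0.002]
force: [-0.3, 0.4, -2.1]
opening: 0.0175
grip_force: 30.0
```

drive_tool([
  [0,0,0,0],
  [0,0,0,0],
  [0,0,0,0],
])

```text
time: 6.85
position: [0.4705, 0.2981, 0.1412]
tcp_rot: [-0.593, -3.085, 0.0]
force: [-0.1, 0.7, -2.6]
opening: 0.0181
grip_force: 30.0
```

```bash
python3 - <<'E'
from h import *
s=telemetry.sense();q=eyes.grab_frame('wrist');p=eyes.grab_frame('scene')
y=np.array([.1133,.9936]);x=np.array([.9936,-.1133]);c=np.array([.465,.257])
im=q['color'].copy()
for pic,img,st in((q,im,s),(p,(im2:=p['color'].copy()),None)):
    P=[proj(pic,[*(c+a*.045*x+b*.0875*y),.025],st) for a,b in((1,1),(1,-1),(-1,-1),(-1,1))]
    cv2.polylines(img,[np.int32(P)],True,(0,255,255),1)
cv2.imwrite('pics/w2.png',np.hstack([cv2.resize(im,(400,250)),im2[60:310,220:620]]))
go(.470,.299,.066);print(s['opening'])
E
```

```text
pos [0.4706 0.2985 0.1413] fing 68.24 q6 -0.71 row [0.0014, 0.0005, 0.1505] turn 0.0 (or 0.0 ) F [-0.5  0.4 -2.5] t 6.95
0.018066687234265046
```

View pics/w2.png

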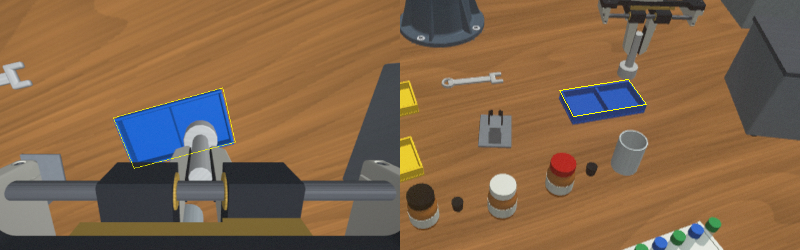

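The tray outline lines up in both views, and the horn hangs upright at about (200,135) in the left half. Lowering it now.

drive_tool([
  [0,0,0.05,0],
  [0,0,0.1,0],
  [0,0,0.13,0],
  [0,0,0.142,0],
  [0,0,0.146,0],
  [0,0,0.148,0],
  [0,0,0.149,0],
  [0,0,0.15,0],
  [0,0,0.151,0],
  [0,0,0.152,0],
  [0,0,0.152,0],
])

```text
time: 8.05
position: [0.4705, 0.2993, 0.0652]
tcp_rot: [0.591, 3.085, 0.0]
force: [0.6, -0.6, -3.0]
opening: 0.0179
grip_force: 30.0
```

Not touching yet, so I'll keep lowering in small steps.

drive_tool([
  [0,0,0.001,0],
  [0,0,0.001,0],
  [0,0,0.002,0],
  [0,0,0.002,0],
])

```text
time: 8.45
position: [0.4708, 0.2994, 0.0652]
tcp_rot: [0.591, 3.085, 0.001]
force: [-3.1, -1.7, 12.0]
opening: 0.0176
grip_force: 30.0
```

Contact. Open slightly and rise.

drive_tool([
  [0,0,0,0],
  [0,0,0,0],
  [0,0,0,0],
  [0,0,0,0],
  [0,0,0,0],
], jaw=0.45)

```text
time: 8.95
position: [0.4705, 0.2992, 0.064]
tcp_rot: [-0.591, -3.085, 0.0]
force: [-0.5, 0.5, -0.4]
opening: 0.0419
grip_force: 0.0
```

drive_tool([
  [0,0,-0.02,0],
  [0,0,-0.06,0],
  [0,0,-0.14,0],
  [0,0,-0.23,0],
  [0,0,-0.26,0],
  [0,0,-0.26,0],
])

```text
time: 9.55
position: [0.4715, 0.2998, 0.1972]
tcp_rot: [0.591, 3.081, 0.005]
force: [0.2, -0.2, -0.7]
opening: 0.0416
grip_force: 0.0
```

```bash
python3 - <<'E'
from h import *
go(.6519,-.0599,.19,83.5)
go(.652,-.060,.19,-6.5)
E
```

```text
pos [0.4715 0.2998 0.1972] fing 68.3 q6 -0.71 row [-0.6012, -0.535, 0.0144] turn -0.338 (or 3.662 ) F [ 0.2 -0.2 -0.7] t 9.55
pos [0.4715 0.2998 0.1972] fing 68.3 q6 -0.71 row [-0.6014, -0.5351, 0.0144] turn 1.662 (or -2.338 ) F [ 0.2 -0.2 -0.7] t 9.55
```

drive_tool([
  [-0.07,-0.06,0.014,0],
  [-0.14,-0.125,0.014,0],
  [-0.21,-0.19,0.014,0],
  [-0.28,-0.25,0.014,0],
  [-0.35,-0.31,0.014,0],
  [-0.42,-0.375,0.014,0],
  [-0.49,-0.435,0.014,0],
  [-0.55,-0.49,0.014,0],
  [-0.59,-0.525,0.014,0],
  [-0.601,-0.535,0.014,0],
  [-0.601,-0.535,0.014,0],
  [-0.601,-0.535,0.014,0],
], jaw=0.8)

```text
time: 10.75
position: [0.6501, -0.0593, 0.1865]
tcp_rot: [-0.59, -3.084, -0.0]
force: [-0.5, -0.0, -0.2]
opening: 0.0741
grip_force: 0.0
```

```bash
python3 - <<'E'
from h import *
s=telemetry.sense();q=eyes.grab_frame('wrist');p=eyes.grab_frame('top')
im=q['color'].copy();c=np.array([.652,-.060,.075]);t=np.linspace(0,6.28,40)
P=[proj(q,c+.0235*np.array([np.cos(a),np.sin(a),0]),s) for a in t];cv2.polylines(im,[np.int32(P)],True,(0,255,0),1)
cv2.imwrite('pics/w3.png',np.hstack([im[60:400,160:480],p['color'][30:370,100:540]]))
go(.652,-.060,.049)
E
```

```text
pos [ 0.6503 -0.0591  0.187 ] fing 68.38 q6 -1.36 row [-0.004, -0.0005, 0.276] turn 0.0 (or 0.0 ) F [ 0.1  1.1 -0.1] t 10.85
```

View pics/w3.png

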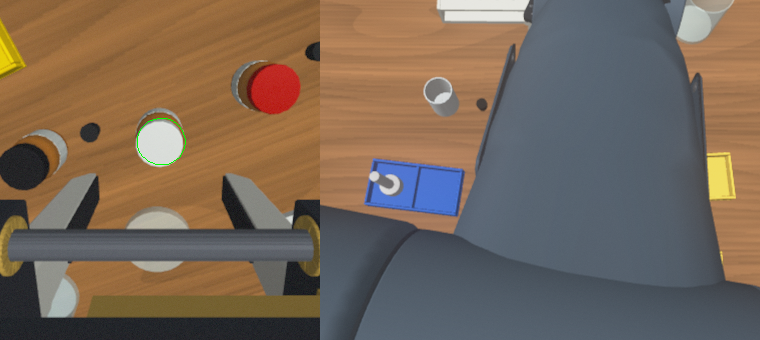

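The prediction circles the white cap at (160,142), and the horn stands upright in the blue tray's left compartment. Descending on the cap.

drive_tool([
  [-0.004,0,0.08,0],
  [-0.004,0,0.16,0],
  [-0.004,0,0.22,0],
  [-0.004,0,0.26,0],
  [-0.004,0,0.276,0],
  [-0.004,0,0.276,0],
  [-0.004,0,0.276,0],
])

```text
time: 11.55
position: [0.6532, -0.0609, 0.0504]
tcp_rot: [0.59, 3.084, 0.0]
force: [0.0, -1.1, 0.8]
opening: 0.0745
grip_force: 0.0
```

drive_tool([
  [0,0,0,0],
  [0,0,0,0],
  [0,0,0,0],
  [0,0,0,0],
  [0,0,0,0],
  [0,0,0,0],
], jaw=0.3)

```text
time: 12.15
position: [0.6528, -0.0612, 0.0494]
tcp_rot: [0.591, 3.085, -0.0]
force: [-0.5, -0.7, 3.0]
opening: 0.0462
grip_force: 30.0
```

```bash
python3 - <<'E'
from h import *
go(.460,.215,.15,68.3)
E
```

```text
pos [ 0.6528 -0.0612  0.0494] fing 68.3 q6 -1.36 row [0.5625, 0.3707, -0.2014] turn -0.0 (or 4.0 ) F [-0.5 -0.7  3. ] t 12.15
```

drive_tool([
  [0,0,-0.04,0],
  [0,0,-0.12,0],
  [0,0,-0.2,0],
  [0.03,0.02,-0.22,0],
  [0.1,0.065,-0.22,0],
  [0.18,0.12,-0.22,0],
  [0.26,0.17,-0.22,0],
  [0.34,0.225,-0.22,0],
  [0.42,0.28,-0.22,0],
  [0.5,0.33,-0.22,0],
  [0.55,0.36,-0.22,0],
  [0.563,0.371,-0.22,0],
])

```text
time: 13.35
position: [0.4578, 0.217, 0.159]
tcp_rot: [-0.587, -3.085, 0.0]
force: [0.3, -1.2, -2.1]
opening: 0.0462
grip_force: 30.0
```

drive_tool([
  [0,0,0,0],
  [0,0,0,0],
  [0,0,0,0],
])

```text
time: 13.65
position: [0.4604, 0.2143, 0.159]
tcp_rot: [0.593, 3.085, -0.0]
force: [0.0, -0.4, -1.2]
opening: 0.0459
grip_force: 30.0
```

```bash
python3 - <<'E'
from h import *
go(.460,.215,.0544,68.3)
s=telemetry.sense();q=eyes.grab_frame('wrist');p=eyes.grab_frame('scene')
cv2.imwrite('pics/w4.png',np.hstack([cv2.resize(q['color'],(400,250)),p['color'][60:310,220:620]]))
E
```

```text
pos [0.4604 0.2143 0.159 ] fing 68.22 q6 -0.85 row [0.0012, 0.001, 0.2093] turn -0.002 (or 3.998 ) F [ 0.  -0.4 -1.2] t 13.65
```

View pics/w4.png

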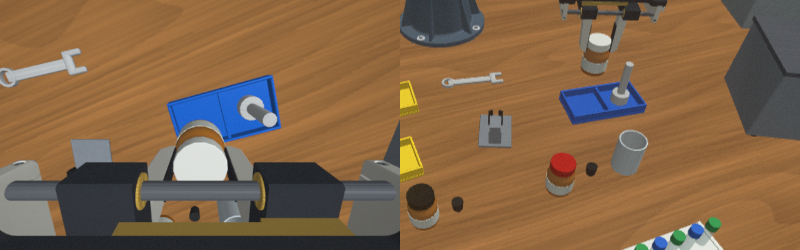

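The white-capped jar hangs upright over the free blue compartment, at (600,55) in the right half, and the horn stands in the other one. Lowering.

drive_tool([
  [0.001,0.001,0.07,0],
  [0.001,0.001,0.14,0],
  [0.001,0.001,0.18,0],
  [0.001,0.001,0.197,0],
  [0.001,0.001,0.203,0],
  [0.001,0.001,0.205,0],
  [0.001,0.001,0.206,0],
  [0.001,0.001,0.207,0],
  [0.001,0.001,0.208,0],
  [0.001,0.001,0.208,0],
])

```text
time: 14.75
position: [0.4595, 0.216, 0.0554]
tcp_rot: [0.591, 3.085, 0.0]
force: [-0.3, 0.5, -1.3]
opening: 0.0458
grip_force: 30.0
```

drive_tool([
  [0,0,0.001,0],
  [0,0,0.001,0],
  [0,0,0.002,0],
  [0,0,0.002,0],
])

```text
time: 15.15
position: [0.4595, 0.2159, 0.0544]
tcp_rot: [0.591, 3.085, 0.0]
force: [-1.4, -1.1, 3.4]
opening: 0.0462
grip_force: 30.0
```

drive_tool([
  [0,0,0,0],
  [0,0,0,0],
  [0,0,0,0],
  [0,0,0,0],
], jaw=0.7)

```text
time: 15.55
position: [0.4594, 0.2159, 0.0541]
tcp_rot: [-0.591, -3.085, -0.0]
force: [0.4, 0.9, -1.0]
opening: 0.0649
grip_force: 0.0
```

drive_tool([
  [0,0,-0.03,0],
  [0,0,-0.08,0],
  [0,0,-0.16,0],
  [0,0,-0.24,0],
  [0,0,-0.27,0],
  [0,0,-0.27,0],
])

```text
time: 16.15
position: [0.4604, 0.2163, 0.1912]
tcp_rot: [0.591, 3.082, 0.003]
force: [0.2, -0.2, -0.3]
opening: 0.0652
grip_force: 0.0
```

```bash
python3 - <<'E'
from h import *
go(.639,.2087,.19,68.3)
E
```

```text
pos [0.4604 0.2163 0.1912] fing 68.3 q6 -0.84 row [-0.3375, 0.118, 0.0039] turn 0.0 (or -4.0 ) F [ 0.2 -0.2 -0.3] t 16.15
```

drive_tool([
  [-0.08,0.028,0.004,0],
  [-0.16,0.056,0.004,0],
  [-0.24,0.084,0.004,0],
  [-0.31,0.108,0.004,0],
  [-0.337,0.118,0.004,0],
  [-0.337,0.118,0.004,0],
  [-0.337,0.118,0.004,0],
  [-0.337,0.118,0.004,0],
], jaw=0.9)

```text
time: 16.95
position: [0.6366, 0.2086, 0.1866]
tcp_rot: [-0.591, -3.084, 0.001]
force: [0.2, -0.1, 0.1]
opening: 0.0836
grip_force: 0.0
```

```bash
python3 - <<'E'
from h import *
s=telemetry.sense();q=eyes.grab_frame('wrist');p=eyes.grab_frame('top')
im=q['color'].copy();c=np.array([.639,.2087,.075]);t=np.linspace(0,6.28,40)
P=[proj(q,c+.027*np.array([np.cos(a),np.sin(a),0]),s) for a in t];cv2.polylines(im,[np.int32(P)],True,(0,255,0),1)
cv2.imwrite('pics/w5.png',np.hstack([im[60:400,160:480],p['color'][30:370,100:540]]))
go(.639,.2087,.036)
E
```

```text
pos [0.637  0.2086 0.1872] fing 68.32 q6 -0.95 row [-0.0037, 0.0016, 0.3025] turn 0.0 (or 0.0 ) F [-0.1 -0.1 -0.6] t 17.05
```

View pics/w5.png

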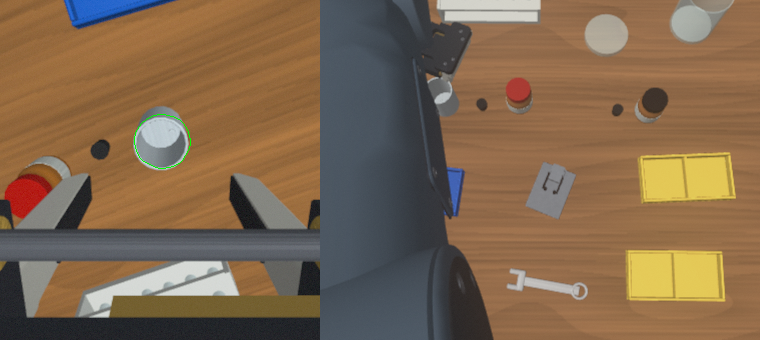

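The predicted rim ring matches the beaker at (162,141). Descending.

drive_tool([
  [-0.004,0.001,0.09,0],
  [-0.004,0.001,0.18,0],
  [-0.004,0.001,0.25,0],
  [-0.004,0.001,0.29,0],
  [-0.004,0.001,0.302,0],
  [-0.004,0.001,0.302,0],
  [-0.004,0.001,0.302,0],
])

```text
time: 17.75
position: [0.6405, 0.2084, 0.0378]
tcp_rot: [0.591, 3.083, 0.001]
force: [0.6, 0.2, 0.7]
opening: 0.0837
grip_force: 0.0
```

drive_tool([
  [0,0,0,0],
  [0,0,0,0],
  [0,0,0,0],
  [0,0,0,0],
  [0,0,0,0],
  [0,0,0,0],
], jaw=0.3)

```text
time: 18.35
position: [0.6399, 0.2081, 0.0364]
tcp_rot: [0.591, 3.085, 0.0]
force: [-1.1, -0.8, 3.0]
opening: 0.0544
grip_force: 30.0
```

```bash
python3 - <<'E'
from h import *
a=np.radians(92.6);c=np.array([.487,-.262]);y=.0425*np.array([np.cos(a),np.sin(a)]);print(c+y,c-y)
go(*(c-y),.19,68.3)
E
```

```text
[ 0.48507207 -0.21954375] [ 0.48892793 -0.30445625]
pos [0.6399 0.2081 0.0364] fing 68.3 q6 -0.95 row [-0.0986, -1.0641, -0.3072] turn -0.0 (or 4.0 ) F [-1.1 -0.8  3. ] t 18.35
```

drive_tool([
  [0,0,-0.04,0],
  [0,0,-0.12,0],
  [0,0,-0.2,0],
  [0,-0.03,-0.26,0],
  [-0.01,-0.1,-0.27,0],
  [-0.02,-0.19,-0.27,0],
  [-0.03,-0.28,-0.27,0],
  [-0.035,-0.37,-0.27,0],
  [-0.045,-0.46,-0.27,0],
  [-0.05,-0.55,-0.27,0],
  [-0.06,-0.64,-0.27,0],
  [-0.07,-0.7,-0.27,0],
])

```text
time: 19.55
position: [0.5417, -0.1323, 0.171]
tcp_rot: [-0.593, -3.085, 0.0]
force: [0.1, 0.6, -1.5]
opening: 0.0545
grip_force: 30.0
```

```bash
python3 - <<'E'
from h import *
go(.489,-.3045,.17,68.3)
E
```

```text
pos [ 0.5417 -0.1323  0.171 ] fing 68.23 q6 -1.51 row [-0.0299, -0.3589, 0.002] turn -0.002 (or 3.998 ) F [ 0.1  0.6 -1.5] t 19.55
```

drive_tool([
  [-0.007,-0.08,0,0],
  [-0.014,-0.16,0,0],
  [-0.02,-0.24,0,0],
  [-0.027,-0.32,0,0],
  [-0.03,-0.355,0,0],
  [-0.03,-0.359,0,0],
  [-0.03,-0.359,0,0],
  [-0.03,-0.359,0,0],
])

```text
time: 20.35
position: [0.4908, -0.3011, 0.171]
tcp_rot: [-0.59, -3.085, -0.001]
force: [0.9, -0.5, -0.8]
opening: 0.0546
grip_force: 30.0
```

```bash
python3 - <<'E'
from h import *
go(.489,-.3045,.0414,68.3)
s=telemetry.sense();q=eyes.grab_frame('wrist');p=eyes.grab_frame('scene')
im=q['color'].copy();im2=p['color'].copy()
a=np.radians(92.6);c=np.array([.487,-.262]);y=np.array([np.cos(a),np.sin(a)]);x=np.array([y[1],-y[0]])
for pic,img,st in((q,im,s),(p,im2,None)):
    P=[proj(pic,[*(c+a*.045*x+b*.0875*y),.025],st) for a,b in((1,1),(1,-1),(-1,-1),(-1,1))]
    cv2.polylines(img,[np.int32(P)],True,(255,0,0),1)
cv2.imwrite('pics/w6.png',np.hstack([cv2.resize(im,(400,250)),im2[100:350,60:460]]))
E
```

```text
pos [ 0.4908 -0.3011  0.171 ] fing 68.36 q6 -1.82 row [0.0008, -0.0078, 0.2592] turn 0.001 (or -3.999 ) F [ 0.9 -0.5 -0.8] t 20.35
```

View pics/w6.png

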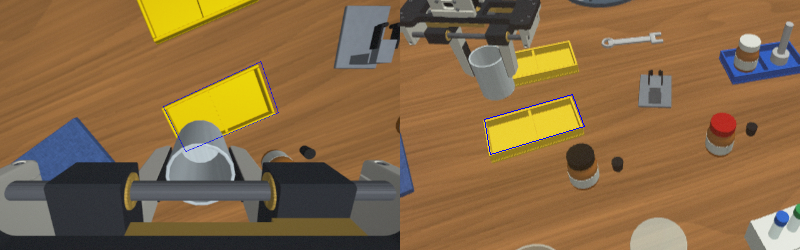

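The yellow tray outline fits in both views. The blue kit looks right at (765,60), and the beaker is over the outer yellow compartment. Lowering.

drive_tool([
  [0,0,0.08,0],
  [0,0,0.16,0],
  [0,0,0.22,0],
  [0,0,0.245,0],
  [0,0,0.253,0],
  [0,0,0.255,0],
  [0,0,0.256,0],
  [0,0,0.257,0],
  [0,0,0.258,0],
  [0,0,0.258,0],
])

```text
time: 21.45
position: [0.4906, -0.3024, 0.0425]
tcp_rot: [0.591, 3.085, -0.0]
force: [0.6, -0.7, -1.4]
opening: 0.0543
grip_force: 30.0
```

drive_tool([
  [0,0,0.001,0],
  [0,0,0.001,0],
  [0,0,0.002,0],
  [0,0,0.002,0],
])

```text
time: 21.85
position: [0.4905, -0.3024, 0.0414]
tcp_rot: [0.591, 3.085, -0.0]
force: [-1.3, 0.8, 3.4]
opening: 0.0546
grip_force: 30.0
```

drive_tool([
  [0,0,0,0],
  [0,0,0,0],
  [0,0,0,0],
  [0,0,0,0],
], jaw=0.78)

```text
time: 22.25
position: [0.4905, -0.3023, 0.0411]
tcp_rot: [0.591, 3.085, -0.0]
force: [-0.1, -0.2, -0.6]
opening: 0.0722
grip_force: 0.0
```

drive_tool([
  [0,0,-0.03,0],
  [0,0,-0.1,0],
  [0,0,-0.19,0],
  [0,0,-0.27,0],
  [0,0,-0.295,0],
  [0,0,-0.295,0],
])

```text
time: 22.85
position: [0.4911, -0.3028, 0.1911]
tcp_rot: [0.591, 3.082, -0.003]
force: [0.5, -1.4, -0.1]
opening: 0.0724
grip_force: 0.0
```

```bash
python3 - <<'E'
from h import *
go(.622,-.1957,.19,68.3)
E
```

```text
pos [ 0.4911 -0.3028  0.1911] fing 68.3 q6 -1.83 row [-0.164, 0.2958, 0.0026] turn -0.0 (or 4.0 ) F [ 0.5 -1.4 -0.1] t 22.85
```

drive_tool([
  [-0.045,0.08,0.003,0],
  [-0.09,0.16,0.003,0],
  [-0.13,0.235,0.003,0],
  [-0.155,0.28,0.003,0],
  [-0.164,0.296,0.003,0],
  [-0.164,0.296,0.003,0],
  [-0.164,0.296,0.003,0],
  [-0.164,0.296,0.003,0],
], jaw=0.8)

```text
time: 23.65
position: [0.6204, -0.1961, 0.1869]
tcp_rot: [-0.593, -3.084, 0.0]
force: [0.0, -0.5, -0.5]
opening: 0.0743
grip_force: 0.0
```

```bash
python3 - <<'E'
from h import *
s=telemetry.sense();q=eyes.grab_frame('wrist');p=eyes.grab_frame('scene')
im=q['color'].copy();c=np.array([.622,-.1957,.075]);t=np.linspace(0,6.28,40)
P=[proj(q,c+.0235*np.array([np.cos(a),np.sin(a),0]),s) for a in t];cv2.polylines(im,[np.int32(P)],True,(0,255,0),1)
cv2.imwrite('pics/w7.png',np.hstack([im[60:400,160:480],p['color'][30:370,60:500]]))
go(.622,-.1957,.049)
E
```

```text
pos [ 0.6207 -0.196   0.1872] fing 68.23 q6 -1.57 row [-0.0022, 0.0015, 0.2765] turn 0.0 (or 0.0 ) F [-0.2  0.3  0.8] t 23.75
```

View pics/w7.png

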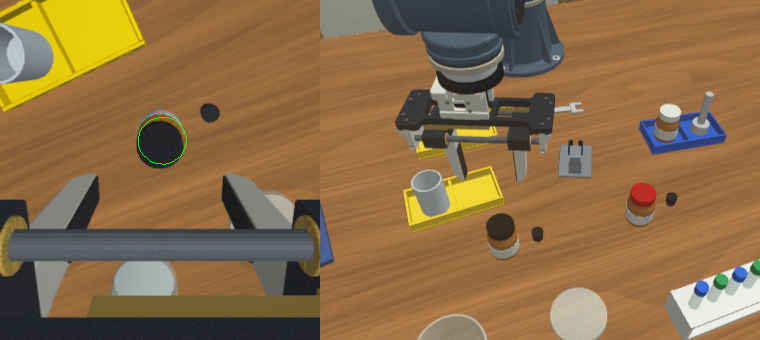

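The black cap's centre is at (160,144), about 4 mm towards tool -x of my estimate. The beaker stands upright in the yellow tray.

drive_tool([
  [-0.009,0,0.08,0],
  [-0.009,0,0.16,0],
  [-0.009,0,0.22,0],
  [-0.009,0,0.26,0],
  [-0.009,0,0.276,0],
  [-0.009,0,0.276,0],
  [-0.009,0,0.276,0],
])

```text
time: 24.45
position: [0.6261, -0.1972, 0.0504]
tcp_rot: [0.592, 3.084, -0.0]
force: [0.2, -0.1, 0.6]
opening: 0.0747
grip_force: 0.0
```

drive_tool([
  [0,0,0,0],
  [0,0,0,0],
  [0,0,0,0],
  [0,0,0,0],
  [0,0,0,0],
  [0,0,0,0],
], jaw=0.3)

```text
time: 25.05
position: [0.6258, -0.1972, 0.0497]
tcp_rot: [0.591, 3.085, -0.001]
force: [-0.9, -2.4, 5.3]
opening: 0.0457
grip_force: 30.9
```

```bash
python3 - <<'E'
from h import *
go(.485,-.2175,.16,68.3)
E
```

```text
pos [ 0.6258 -0.1972  0.0497] fing 68.3 q6 -1.57 row [0.2464, -0.142, -0.2209] turn -0.0 (or 4.0 ) F [-0.9 -2.4  5.3] t 25.05
```

drive_tool([
  [0,0,-0.04,0],
  [0,0,-0.12,0],
  [0,0,-0.2,0],
  [0.03,-0.02,-0.22,0],
  [0.1,-0.06,-0.22,0],
  [0.17,-0.1,-0.22,0],
  [0.23,-0.13,-0.22,0],
  [0.246,-0.142,-0.22,0],
  [0.246,-0.142,-0.22,0],
  [0.246,-0.142,-0.22,0],
  [0.246,-0.142,-0.22,0],
  [0.246,-0.142,-0.22,0],
])

```text
time: 26.25
position: [0.4857, -0.2171, 0.1589]
tcp_rot: [-0.59, -3.086, -0.0]
force: [0.4, -0.7, -0.8]
opening: 0.046
grip_force: 30.8
```

```bash
python3 - <<'E'
from h import *
go(.485,-.2175,.0547,68.3)
s=telemetry.sense();q=eyes.grab_frame('wrist');p=eyes.grab_frame('scene')
cv2.imwrite('pics/w8.png',np.hstack([cv2.resize(q['color'],(400,250)),p['color'][100:350,60:460]]))
E
```

```text
pos [ 0.4857 -0.2171  0.1589] fing 68.33 q6 -1.7 row [0.0011, -0.0014, 0.2084] turn 0.001 (or -3.999 ) F [ 0.4 -0.7 -0.8] t 26.25
```

View pics/w8.png

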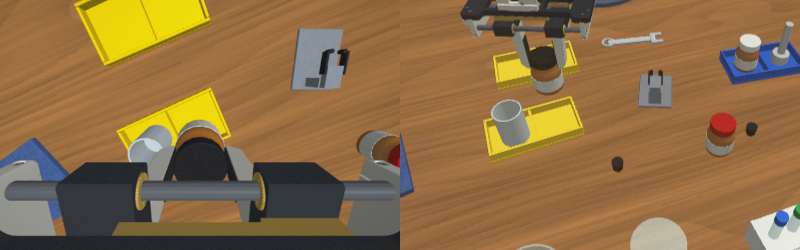

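The black-capped jar is upright over the free yellow compartment, at (545,70) in the right half. Lowering.

drive_tool([
  [0,0,0.07,0],
  [0,0,0.14,0],
  [0,0,0.18,0],
  [0,0,0.197,0],
  [0,0,0.203,0],
  [0,0,0.205,0],
  [0,0,0.206,0],
  [0,0,0.207,0],
  [0,0,0.208,0],
  [0,0,0.208,0],
])

```text
time: 27.35
position: [0.4851, -0.2174, 0.0554]
tcp_rot: [0.591, 3.085, -0.0]
force: [-1.0, 0.4, -1.5]
opening: 0.0461
grip_force: 30.8
```

drive_tool([
  [0,0,0.001,0],
  [0,0,0.001,0],
  [0,0,0.002,0],
  [0,0,0.002,0],
])

```text
time: 27.75
position: [0.4853, -0.2175, 0.0546]
tcp_rot: [0.591, 3.085, -0.0]
force: [-0.7, 1.0, 4.9]
opening: 0.0462
grip_force: 30.9
```

drive_tool([
  [0,0,0,0],
  [0,0,0,0],
  [0,0,0,0],
  [0,0,0,0],
], jaw=0.7)

```text
time: 28.15
position: [0.485, -0.2173, 0.0541]
tcp_rot: [-0.591, -3.085, -0.0]
force: [0.6, -0.5, -0.1]
opening: 0.065
grip_force: 0.0
```

drive_tool([
  [0,0,-0.03,0],
  [0,0,-0.1,0],
  [0,0,-0.19,0],
  [0,0,-0.28,0],
  [0,0,-0.35,0],
  [0,0,-0.37,0],
  [0,0,-0.37,0],
  [0,0,-0.37,0],
])

```text
time: 28.95
position: [0.4844, -0.217, 0.2376]
tcp_rot: [-0.591, -3.083, -0.001]
force: [0.1, -0.1, -0.4]
opening: 0.0652
grip_force: 0.0
```

```bash
python3 - <<'E'
from h import *
p=eyes.grab_frame('scene');cv2.imwrite('pics/f.png',p['color'])
E
```

```text
(no output)
```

View pics/f.png

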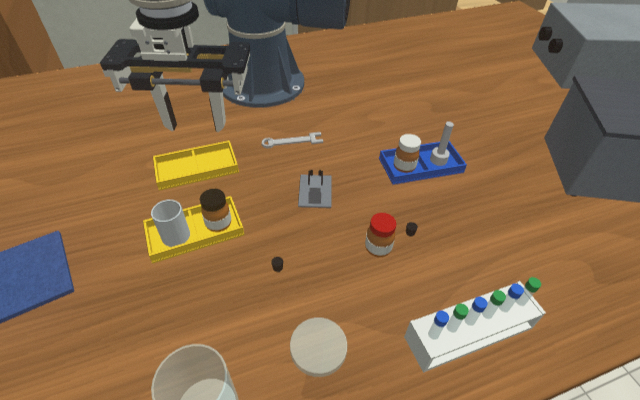

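All four are upright in their own compartments: beaker (170,222), black jar (215,210), white jar (407,153) and horn (442,148). The red jar is unmoved at (381,232).

```bash
python3 -c "
from plant import manip
print(manip.job_done())"
```

```text
the job is handed in; nothing more can be done
None
```

Both kits are made up and handed in at about 29 s: the horn and white-capped jar in the blue tray, the beaker and black-capped jar in the far yellow tray, all upright in their own compartments, with the red-capped jar left where it stood.

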